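Set the tray guide to its marker by rolling the thumbwheel

TASK

On the packing bench, set the adjustable tray guide: roll the knurled thumbwheel under a fingertip, a stroke at a time, until the moving fence has closed the gap far enough that its pointer lines up with the marker on the scale. Move the fence by the wheel alone: do not push the fence itself or the marker, and do not lift or disturb the jars, can and carton standing around. Finish with the hand clear of everything.

Things in the scene. Friction and masses are not known exactly. Their poses are not given: they have to be found in the camera images.
- station: Tray guide, bolted to the bench; place and heading vary. Origin on the bench below the wheel's centre. x runs along the axle, from wheel to bed; y is the fence's travel, towards the fixed fence. Grey housing 44 (x) x 120 (y) x 62 mm high, centred on the origin, slot on top for the wheel. Bed 12 mm thick, x 34 to 179, y +-145 mm; steel scale strip along y at x 156 to 174 mm.
- wheel: Dark steel knurled thumbwheel, 78 mm over the knurl, 26 mm wide, 24 ribs 10 mm apart and 2 mm high. Origin at its centre, 45 mm above the bench; its x is the level axle (station x), y and z turn with it. It stands 22 mm out of its housing and is rolled from the top, either way; drag about 1.5 N at the rim; stays where it is left.
- wheel_top (a point): Top of the wheel, mid-width: fixed point 84 mm above the bench. Rolling the top towards station +y (towards the fixed fence) moves the moving fence the same way and closes the gap: 12 mm per rad, 0.31 mm per mm of rim. Rolling back opens it. Rigidly geared, 79 mm of travel.
- fixed_fence (a point): Middle of the upper edge of the fixed fence's inner face, 58 mm above the bench. The fence is an aluminium plate 100 x 8 mm upright on the bed, across the travel.
- guide: The moving fence, an upright aluminium plate 100 x 8 mm, top 56 mm above the bench, at station x 50 to 150 mm, with a dark nut and pointer; driven along the station's y by the wheel. Origin at bench height in the plane of its gap-side face, at station x = 0. Do not push it.
- pointer (a point): Tip of the fence's pointer, a dark steel bar 6 mm wide that reaches over the scale strip in line with the fence's gap-side face, 24 mm above the bench.
- marker: Gauge marker: black clip 13 x 16 x 20 mm on the far edge of the scale strip, with a black bar 6 mm wide on top reaching over the strip towards the fence. Its place along the strip varies, always 18 to 62 mm on the closing side (station +y) of the pointer's start. It must stay put. Origin at bench height at station x = 0, in the plane of the bar's middle.
- mark (a point): Inner tip of the marker's black bar, 30 mm above the bench, axes parallel to the station's. The job is to bring pointer to the same station y as this point.
- jar: Small amber jar with steel lid, 42 mm across, 60 mm tall, loose, standing on the bed between the fences. Leave alone. Origin at the centre of its underside.
- tall_jar: Clear jar with steel lid, 60 mm across, 100 mm tall, loose on the bench beyond the fixed-fence end. Leave alone. Origin at the centre of its underside.
- carton: Cardboard carton 60 x 90 x 45 mm, loose on the bench at the other end of the guide. Leave alone. Origin at the centre of its underside.
- can: Steel can 66 mm across, 75 mm tall, loose on the bench at the same end as the carton. Leave alone. Origin at the centre of its underside.

How it is judged:
On the way, in this order (a step that is already met when the one before it is completed fails the run):
1. a finger presses on the wheel (contact force between the fingers and wheel above 0.5 N), for 0.1 s.
2. the pointer stands in line with the marker (y of pointer in the frame of mark between -0.003 and 0.003 m), for 0.2 s.
At the end, for the whole second after the job is handed in: The pointer is within 3 mm of the marker along the travel, with fence and wheel at rest (all of step 2 and linear speed of guide below 0.003 m/s and angular speed of wheel below 0.1 rad/s); the robot touches nothing.
It fails at once if the robot pushed the moving fence or the marker itself instead of only rolling the wheel (contact force between any of the arm, the fingers and guide above 1 N or distance of mark from where it was at the start of the episode above 0.003 m).
It fails at once if a jar was lifted, carried or shifted (distance of any of jar, tall_jar from where it was at the start of the episode above 0.01 m).
It fails at once if the carton or the can was lifted, carried or shifted (distance of any of carton, can from where it was at the start of the episode above 0.01 m).
It also fails if it takes over 72 s, if anything falls off the work surface, if the arm or the gripper's body presses on something with over 40 N, if the wrist force passes 120 N, or if a joint passes its speed limit or range.

ROBOT

A 7-joint arm with a two-finger parallel gripper is mounted at the origin on the work surface. World frame = base frame: x ahead of the robot, y to its left, z up, the work surface at z = 0. Lengths are in m, angles in rad, forces in N, time in s.
With the tool pointing down it reaches from about 0.425 to 0.925 m from the base axis. Payload 6.8 kg.
Tool frame: the origin (TCP) lies midway between the tips of the shut fingers; the grasp point (between the pads) lies 19 mm behind it; z points along the fingers, y is the line along which they close (so a half turn about z gives the same grasp; the last joint's range is limited). The gripper opens to 85 mm and grips with 20 to 120 N. Pads are 22 mm wide; open, the fingers measure 114 mm over their backs; the gripper's body (76 mm by 85 mm) begins 54 mm behind the grasp point. The pads swing forward as they close: fully open they stand 13 mm farther back than shut.
Start: joints at [1.224, 0.477, 0.022, 1.555, -0.011, 1.109, -0.083], TCP at [0.16, -0.656, 0.231] pointing down, gripper open.
Joint ranges: [-2.96, 2.96], [-0.34, 2.1], [-1.41, 1.46], [0.24, 2.44], [-1.37, 4.51], [0.17, 1.92], [-2.96, 2.96]. Speed limits (rad/s): [2.39, 2.39, 3.14, 3.14, 3.14, 3.14, 3.14].

INTERFACE

Orientations are given as a unit quaternion [x, y, z, w].
In Python, from bench import manip gives the robot as it stands.
- The arm moves only by the tool jog_arm, never from a script. Its argument "deltas" is a list that holds one entry, the list of rows, each a list of 4 numbers: the shift along the world's x, y, z in units of 0.4 m (1.0 is 0.4 m), then the turn about the world's z in units of 90 degrees (1.0 is 90 degrees). In form: [[[tx, ty, tz, turn], ...]]. A call has 1 to 5 rows; each row is the pose to reach, as a shift and turn from the pose commanded when the call began; what a row does not reach only later rows make up. A row lasts 1/10 s, in which the tool goes at most 50 mm and 8.59 degrees, less where a joint would pass 70% of its speed; a pose out of reach is approached as far as the arm can. A call with a number of a shift or a turn outside -1 to 1 is refused whole. A call with a gripper value outside its range is refused whole. "gripper" is the opening, from 0 (shut) to 1 (fully open), set as the call begins (left out, the last holds). The fingers move at their own pace and stop on an object; "newtons" is the grip in N (left out, the last holds). Time passes only in rows, so rows that repeat a pose let the fingers close. It gives the time, the measured TCP pose, the force, the opening and the grip force at its end, in the units of the state.
- manip.state(): the state, without advancing time (a new reading comes with each control period).
- manip.snapshot(name): name is "scene" or "top" or "wrist"; returns a dict with "img" (480x640x3 uint8, blue, green, red), "K" (3x3 intrinsics, pixels), "rvec" (rotation vector, rad) and "tvec" (3), from world to camera coordinates, as OpenCV has them. Camera axes: x right, y down, z forward; pixel columns grow to the right and rows downward; lengths in m; the calibration is good to about 2 mm. The wrist camera is an equidistant fisheye: a pixel r from the principal point sees the ray r / f radians off the axis. A picture is of the moment at which its call begins. There is no depth.
- manip.sign_off(): hands the job in; it is judged then, once.
The state is a dict: "t": time; "qpos": joint angles; "joint_vel": joint speeds; "joint_efforts": joint torques, N m; "ee_pos": TCP position; "tcp_rot": TCP orientation; "force": force on the tool from outside, world axes, zero at the start; "moment": the same for the moment, N m; "opening": opening from 0.0 (shut) to 1.0 (fully open); "grasp_force": force on a finger pad.
Only numpy, scipy, OpenCV 4.12 (cv2) and the standard library are available. Lean on these libraries where they do the work, as an engineer would, in place of code of your own. Each camera call takes 0.05 s, during which the arm holds its last target. There are 200 camera calls.

## Working session

There is one attempt and no reset: what is moved stays moved. The work goes in short steps, Python scripts to look and compute and a tool call to move; the robot and the scene stay as the last step left them, time stands still between calls to the robot, and variables do not carry over. Pictures are saved under pics/ and viewed, at most 10 in all, crops included, and the job is handed in when it is done.

Besides the shell and the picture viewer there is one more tool, called by a JSON object that holds its "fn" and its "kwargs". jog_arm: Moves the arm, as the interface text tells. Its arguments: {"type":"object","properties":{"deltas":{"type":"array"},"gripper":{"type":"number"},"newtons":{"type":"number"}},"required":["deltas"]}

```bash
mkdir -p pics
cat > h.py <<'E'
import cv2, numpy as np
from bench import manip
def snap(n,f):
    s=manip.snapshot(n); cv2.imwrite('pics/'+f+'.png',s['img']); np.savez('pics/'+f+'.npz',**{k:np.array(s[k]) for k in('img','K','rvec','tvec')}); return s
def ray(s,u,v):
    R=cv2.Rodrigues(np.array(s['rvec'],float))[0]; t=np.array(s['tvec'],float).ravel()
    d=R.T@np.linalg.inv(s['K'])@np.array([u,v,1.]); return -R.T@t,d
def onz(s,u,v,z):
    c,d=ray(s,u,v); return c+d*(z-c[2])/d[2]
def proj(s,p):
    return cv2.projectPoints(np.array(p,float).reshape(-1,1,3),np.array(s['rvec'],float),np.array(s['tvec'],float),np.array(s['K'],float),None)[0].reshape(-1,2)
E
python3 - <<'E'
from h import *
for n in('scene','top'):
    s=snap(n,n+'0'); print(n,ray(s,320,240),s['K'][0][0])
print({k:manip.state()[k] for k in('t','ee_pos','tcp_rot','force','opening')})
E
```

```text
scene (array([1.09065899, 0.20408159, 0.73019912]), array([-0.58106934, -0.20948703, -0.78647104])) 479.2729058337988
top (array([0.55174366, 0.02658003, 0.91538393]), array([ 0.07718137, -0.0507226 , -0.99579532])) 494.92169724445137
{'t': 0.1, 'ee_pos': array([ 0.15952203, -0.65531961,  0.23041296]), 'tcp_rot': array([ 9.92880744e-01,  1.19109738e-01, -1.52197641e-04, -8.21865772e-04]), 'force': array([-0.6363434 , -0.32618165, -0.67717255]), 'opening': 1.0001960203681142}
```

View pics/top0.png

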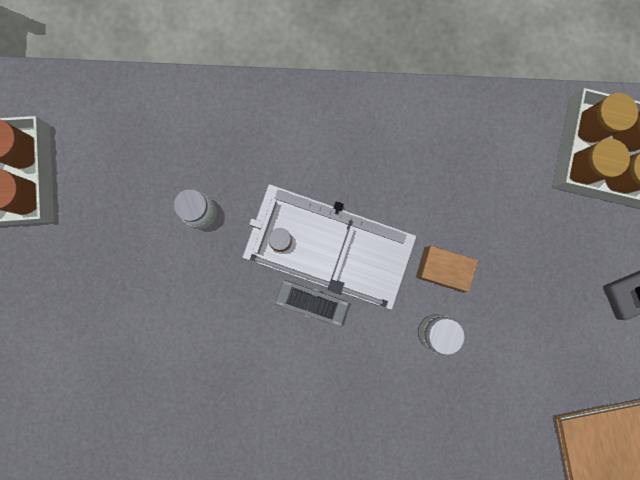

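View pics/scene0.png

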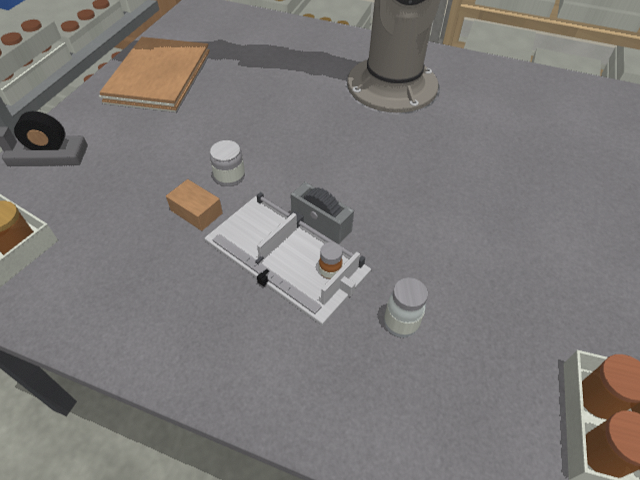

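The top view shows the station at about (330,250): wheel housing (313,304), fixed fence (262,230), marker (338,208), pointer near (350,224), jar (281,240). Tall jar is at (193,208), carton (447,268), can (445,336). I'll enlarge and measure.

Run:
```python
from h import *
s=np.load('pics/top0.npz'); im=s['img']
c=im[180:330,240:420]; cv2.imwrite('pics/crop0.png',cv2.resize(c,None,fx=4,fy=4,interpolation=cv2.INTER_CUBIC))
for p,z in [((313,304),.062),((270,186),.012),((414,235),.012),((392,307),.012),((244,258),.012)]: print(p,onz(s,*p,z))
g=cv2.cvtColor(im,cv2.COLOR_BGR2GRAY); m=np.zeros_like(g); m[280:328,272:355]=(g[280:328,272:355]<45)*255
k=cv2.connectedComponentsWithStats(m); print(k[2],k[3])
n=max(range(1,k[0]),key=lambda i:k[2][i][4]); cn=np.argwhere(k[1]==n)[:,::-1].astype(np.float32); print(cv2.minAreaRect(cn))
```

```text
(313, 304) [ 0.50747093 -0.00755029  0.062     ]
(270, 186) [0.71866817 0.07498299 0.012     ]
(414, 235) [ 0.63596651 -0.19329534  0.012     ]
(392, 307) [ 0.50267666 -0.15420186  0.012     ]
(244, 258) [0.58508006 0.117912   0.012     ]
[[     0      0    640    480 307198]
 [   318    297      1      1      1]
 [   321    298      1      1      1]] [[319.5        239.49962239]
 [318.         297.        ]
 [321.         298.        ]]
((318.0, 297.0), (0.0, 0.0), 0.0)
```

View pics/crop0.png

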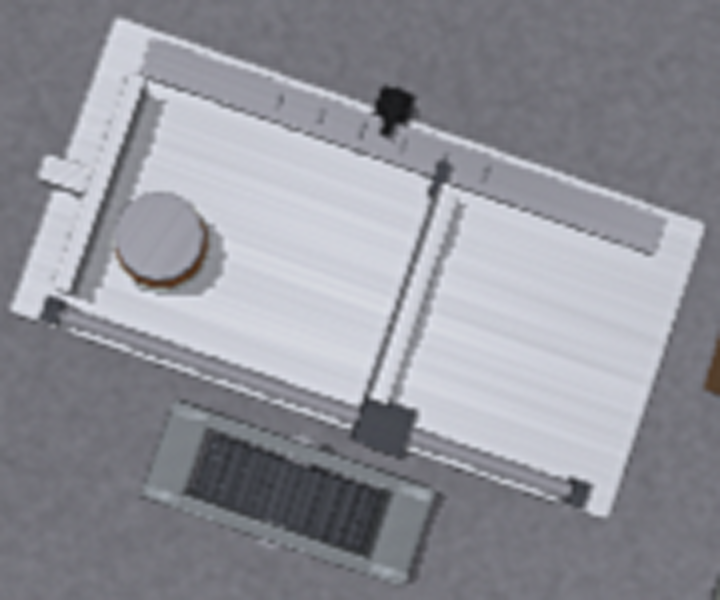

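The crop shows the bed corners at crop (118,18), (704,228), (607,517), (12,312). The marker bar's inner tip is at (388,135), the pointer tip at (443,166), and the housing-top corners at (183,402), (440,492), (408,582), (143,495).

```bash
cat >> h.py <<'E'
def fit(P,S):
    P=np.array(P)[:,:2];S=np.array(S); a=P-P.mean(0); b=S-S.mean(0)
    th=np.arctan2((b[:,0]*a[:,1]-b[:,1]*a[:,0]).sum(),(b*a).sum())
    R=np.array([[np.cos(th),-np.sin(th)],[np.sin(th),np.cos(th)]]); o=P.mean(0)-R@S.mean(0)
    return th,o,R,P-(S@R.T+o)
E
python3 - <<'E'
from h import *
s=np.load('pics/top0.npz')
c=lambda x,y,z:onz(s,240+(x+.5)/4-.5,180+(y+.5)/4-.5,z)
P=[c(118,18,.012),c(704,228,.012),c(607,517,.012),c(12,312,.012),c(183,402,.062),c(440,492,.062),c(408,582,.062),c(143,495,.062)]
S=[(.179,.145),(.179,-.145),(.034,-.145),(.034,.145),(.022,.06),(.022,-.06),(-.022,-.06),(-.022,.06)]
th,o,R,e=fit(P,S); print('th',th,np.degrees(th),'o',o,'\n',e*1000)
st=lambda p:R.T@(p[:2]-o)
pt,mk=st(c(443,166,.024)),st(c(388,135,.030)); print('ptr',pt,'mark',mk,'dy',mk[1]-pt[1], 'fence top',st(c(438,190,.056)),st(c(370,400,.056)))
print('wheel',[o+R@np.array([0,y]) for y in(0,-.03,.03)], 'yaxis',R[:,1])
print(manip.state()['qpos'])
E
```

```text
th -0.3079539017121681 -17.644458852693806 o [ 0.50901838 -0.00670172] 
 [[-1.45295157 -0.52636919]
 [-2.60992255  2.77151106]
 [ 1.77732557  2.08586909]
 [ 0.32493541 -0.75352794]
 [-1.02905759 -2.87790865]
 [-0.55387488 -0.02626656]
 [ 2.69853712 -0.37006772]
 [ 0.84500849 -0.3032401 ]]
ptr [ 0.16101487 -0.01864285] mark [0.16518967 0.00984115] dy 0.02848399924649156 fence top [ 0.14560275 -0.01770176] [ 0.04910378 -0.01926919]
wheel [array([ 0.50901838, -0.00670172]), array([ 0.4999251 , -0.03529039]), array([0.51811167, 0.02188695])] yaxis [0.30310943 0.95295576]
[ 1.22390001  0.47772403  0.02234826  1.55636599 -0.01152037  1.10930231
 -0.08311568]
```

{"fn": "jog_arm", "kwargs": {"deltas": [[[0.05,0.09,0,-0.07],[0.1,0.19,0,-0.14],[0.16,0.29,0,-0.21],[0.21,0.39,0,-0.28],[0.27,0.49,0,-0.348]]], "gripper": 0}}

```text
t: 0.6
ee_pos: [0.2677, -0.458, 0.231]
tcp_rot: [0.988, -0.156, -0.0, -0.0]
force: [0.8, -0.4, 0.2]
opening: 0.144
grasp_force: 0.0
```

{"fn": "jog_arm", "kwargs": {"deltas": [[[0.05,0.1,0,0],[0.1,0.2,0,0],[0.16,0.3,0,0],[0.21,0.4,0,0],[0.27,0.49,0,0]]]}}

```text
t: 1.1
ee_pos: [0.3756, -0.2618, 0.2312]
tcp_rot: [0.988, -0.153, -0.0, -0.0]
force: [1.4, -0.5, 0.1]
opening: 0.001
grasp_force: 0.0
```

{"fn": "jog_arm", "kwargs": {"deltas": [[[0.05,0.1,0,0],[0.11,0.2,0,0],[0.17,0.31,0,0],[0.22,0.41,0,0],[0.28,0.51,-0.03,0]]]}}

```text
t: 1.6
ee_pos: [0.4888, -0.0582, 0.2203]
tcp_rot: [0.988, -0.153, 0.001, 0.0]
force: [1.4, -1.3, -0.1]
opening: 0.001
grasp_force: 0.0
```

{"fn": "jog_arm", "kwargs": {"deltas": [[[0.02,0.04,-0.08,0],[0.033,0.07,-0.16,0],[0.033,0.07,-0.2,0],[0.033,0.07,-0.22,0],[0.033,0.07,-0.22,0]]]}}

```text
t: 2.1
ee_pos: [0.5, -0.0322, 0.1304]
tcp_rot: [0.988, -0.153, -0.001, 0.0]
force: [-0.0, -0.6, 0.8]
opening: -0.002
grasp_force: 0.0
```

Run:
```python
from h import *
s=snap('wrist','w1'); snap('top','top1'); c=snap('scene','scene1')
cv2.imwrite('pics/s1c.png',cv2.resize(c['img'][130:330,190:440],None,fx=3,fy=3,interpolation=cv2.INTER_CUBIC))
print(manip.state()['ee_pos'],manip.state()['force'])
```

```text
[ 0.50150951 -0.03231567  0.13232076] [ 0.10761995 -0.13391216  0.00490302]
```

View pics/w1.png

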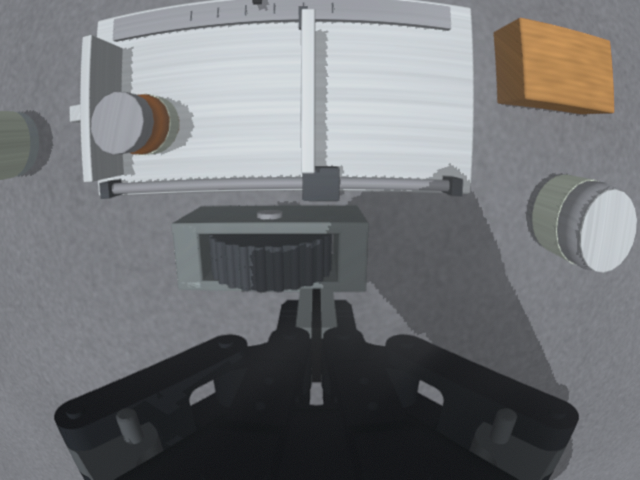

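View pics/s1c.png

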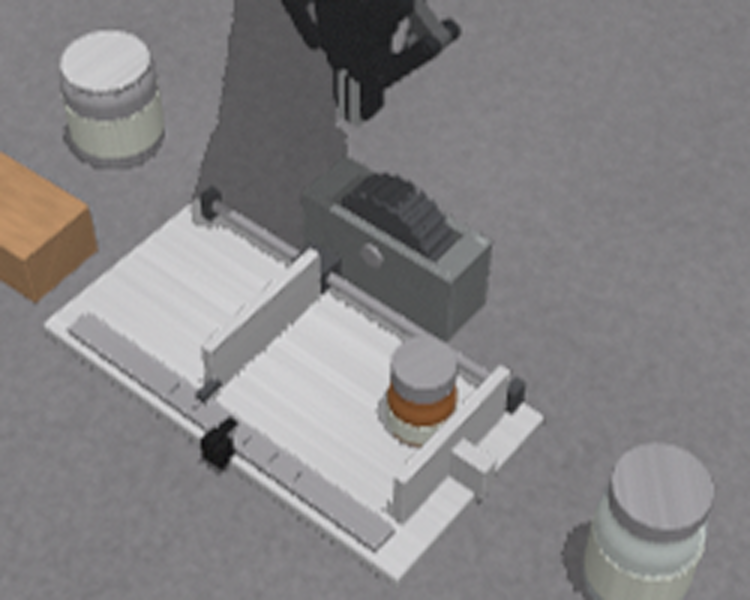

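The wrist view shows the shut fingers at about (316,300), over the wheel's opening-side end (wheel 205–330, 235–290). The scene crop shows the pointer tip at (208,390) and the marker tip at (235,425), with everything standing. Now I'll lower onto the wheel.

{"fn": "jog_arm", "kwargs": {"deltas": [[[0.008,0.026,-0.05,0],[0.008,0.026,-0.09,0],[0.008,0.026,-0.1,0],[0.008,0.026,-0.105,0],[0.008,0.026,-0.105,0]]]}}

```text
t: 2.75
ee_pos: [0.5046, -0.0218, 0.0901]
tcp_rot: [0.988, -0.154, 0.001, 0.0]
force: [-0.7, 0.6, 0.5]
opening: -0.001
grasp_force: 0.0
```

{"fn": "jog_arm", "kwargs": {"deltas": [[[0,0,-0.005,0],[0,0,-0.01,0],[0,0,-0.015,0],[0,0,-0.015,0],[0,0,-0.015,0]]]}}

```text
t: 3.25
ee_pos: [0.504, -0.0215, 0.0833]
tcp_rot: [0.988, -0.153, -0.0, 0.0]
force: [0.0, 0.7, -0.0]
opening: 0.002
grasp_force: 0.0
```

{"fn": "jog_arm", "kwargs": {"deltas": [[[0,0,-0.005,0],[0,0,-0.005,0],[0,0,-0.008,0],[0,0,-0.008,0]]]}}

```text
t: 3.65
ee_pos: [0.5042, -0.0214, 0.0801]
tcp_rot: [0.988, -0.153, 0.0, -0.0]
force: [-0.6, 0.0, 1.1]
opening: -0.001
grasp_force: 0.3
```

{"fn": "jog_arm", "kwargs": {"deltas": [[[0.002,0.005,0,0],[0.003,0.01,0.001,0],[0.0045,0.014,0.002,0],[0.006,0.019,0.003,0],[0.006,0.019,0.003,0]]]}}

```text
t: 4.15
ee_pos: [0.5064, -0.0148, 0.0822]
tcp_rot: [0.988, -0.154, -0.0, 0.001]
force: [-3.3, -2.9, 11.3]
opening: -0.0
grasp_force: 5.7
```

{"fn": "jog_arm", "kwargs": {"deltas": [[[0.002,0.006,0,0],[0.004,0.012,0,0],[0.006,0.018,0,0],[0.008,0.024,0,0],[0.009,0.029,0,0]]]}}

```text
t: 4.65
ee_pos: [0.5108, -0.0014, 0.0835]
tcp_rot: [0.988, -0.153, 0.001, -0.0]
force: [-5.5, 1.4, 20.3]
opening: 0.001
grasp_force: 10.2
```

```bash
cat >> h.py <<'E'
def look(f):
    s=snap('top',f); print(manip.state()['ee_pos'],manip.state()['force'])
    g=cv2.resize(s['img'][180:330,240:420],None,fx=4,fy=4,interpolation=cv2.INTER_CUBIC); cv2.imwrite('pics/'+f+'c.png',g)
    # unwarp to station coords at z=.024 plane: 0.5 mm/pix, x .13..19, y -.06...06
    th=-.30795;o=np.array([.50902,-.0067]);R=np.array([[np.cos(th),-np.sin(th)],[np.sin(th),np.cos(th)]])
    def rows(z,x,ys):
        P=[list(o+R@np.array([x,y]))+[z] for y in ys]; uv=proj(s,P).astype(np.float32)
        return cv2.remap(cv2.cvtColor(s['img'],cv2.COLOR_BGR2GRAY),uv[:,0].reshape(1,-1),uv[:,1].reshape(1,-1),cv2.INTER_LINEAR)[0].astype(float)
    ys=np.arange(-.05,.06,.0005)
    def dark(z,xs):
        p=np.mean([rows(z,x,ys) for x in xs],0); w=np.clip(np.median(p)-25-p,0,None)
        i=np.argmax(w); k=np.abs(np.arange(len(ys))-i)<10; return ys[i]*1000,(ys[k]*w[k]).sum()/max(w[k].sum(),1e-9)*1000,w[i]
    a=dark(.024,[.156,.157,.158,.159]); b=dark(.030,[.167,.168,.169,.170]); print('ptr',a,'mark',b,'gap',b[1]-a[1])
E
python3 -c "
from h import *
look('top2')"
```

```text
[ 0.51100746 -0.0006708   0.08346917] [-5.73451607  2.69232924 20.01214497]
ptr (np.float64(-11.99999999999997), np.float64(-12.307727272727243), np.float64(55.0)) mark (np.float64(11.500000000000052), np.float64(10.909068198850914), np.float64(97.0)) gap 23.21679547157816
```

{"fn": "jog_arm", "kwargs": {"deltas": [[[0.003,0.0095,0.002,0],[0.006,0.019,0.002,0],[0.009,0.0285,0,0],[0.012,0.038,-0.002,0],[0.012,0.038,-0.002,0]]]}}

```text
t: 5.2
ee_pos: [0.5151, 0.0137, 0.0803]
tcp_rot: [0.988, -0.153, 0.0, -0.0]
force: [-0.4, 0.3, 1.0]
opening: -0.003
grasp_force: 0.5
```

```bash
python3 -c "
from h import *
look('top3')"
```

```text
[0.5149805  0.0134686  0.08024121] [0.61032525 0.73349111 1.29034335]
ptr (np.float64(-7.499999999999965), np.float64(-7.6895329441200655), np.float64(55.5)) mark (np.float64(11.500000000000052), np.float64(10.918177303203429), np.float64(97.5)) gap 18.607710247323496
```

{"fn": "jog_arm", "kwargs": {"deltas": [[[0,0,0.05,0],[-0.014,-0.044,0.05,0],[-0.028,-0.088,0.05,0],[-0.028,-0.088,0.02,0],[-0.028,-0.088,0.002,0]]]}}

```text
t: 5.75
ee_pos: [0.5032, -0.0225, 0.0804]
tcp_rot: [0.988, -0.154, -0.0, 0.0]
force: [-4.5, -6.8, 28.0]
opening: -0.005
grasp_force: 14.1
```

{"fn": "jog_arm", "kwargs": {"deltas": [[[0,0,0,0],[0.002,0.007,0,0],[0.004,0.014,0.001,0],[0.006,0.02,0.002,0],[0.008,0.026,0.002,0]]]}}

```text
t: 6.25
ee_pos: [0.5073, -0.0113, 0.0827]
tcp_rot: [0.988, -0.153, 0.0, 0.0]
force: [-4.7, -2.7, 17.5]
opening: -0.002
grasp_force: 10.3
```

{"fn": "jog_arm", "kwargs": {"deltas": [[[0.002,0.007,0,0],[0.004,0.014,0,0],[0.006,0.02,0,0],[0.008,0.026,0,0],[0.01,0.033,0,0]]]}}

```text
t: 6.75
ee_pos: [0.5121, 0.0035, 0.0832]
tcp_rot: [0.988, -0.152, 0.001, -0.001]
force: [-2.2, 1.3, 13.7]
opening: -0.003
grasp_force: 6.5
```

{"fn": "jog_arm", "kwargs": {"deltas": [[[0.003,0.0095,0,0],[0.006,0.019,-0.001,0],[0.009,0.0285,-0.004,0],[0.009,0.0285,-0.004,0]]]}}

```text
t: 7.15
ee_pos: [0.5148, 0.0142, 0.0801]
tcp_rot: [0.988, -0.153, 0.0, -0.0]
force: [1.7, 0.4, 1.7]
opening: 0.0
grasp_force: 0.9
```

```bash
python3 -c "
from h import *
look('top4')"
```

```text
[0.51454842 0.01380106 0.08007306] [0.22680201 0.95529856 1.48909464]
ptr (np.float64(5.500000000000046), np.float64(4.81351351351356), np.float64(53.5)) mark (np.float64(11.500000000000052), np.float64(10.922608695652224), np.float64(98.0)) gap 6.109095182138664
```

{"fn": "jog_arm", "kwargs": {"deltas": [[[0,0,0.05,0],[-0.014,-0.044,0.05,0],[-0.025,-0.08,0.05,0],[-0.025,-0.08,0.02,0],[-0.025,-0.08,0.005,0]]]}}

```text
t: 7.7
ee_pos: [0.5035, -0.02, 0.0813]
tcp_rot: [0.988, -0.154, -0.001, 0.0]
force: [-10.5, -8.3, 43.7]
opening: -0.003
grasp_force: 22.7
```

{"fn": "jog_arm", "kwargs": {"deltas": [[[0,0,0,0],[0.002,0.007,0,0],[0.004,0.014,0.001,0],[0.006,0.02,0.001,0],[0.008,0.026,0.001,0]]]}}

```text
t: 8.2
ee_pos: [0.5075, -0.0078, 0.0836]
tcp_rot: [0.988, -0.153, -0.0, 0.0]
force: [-6.2, 1.6, 19.9]
opening: -0.005
grasp_force: 9.7
```

```bash
python3 -c "
from h import *
look('top5')
c=snap('scene','scene5'); g=cv2.resize(c['img'][225:315,200:320],None,fx=5,fy=5,interpolation=cv2.INTER_CUBIC)
t=cv2.resize(cv2.imread('pics/top5.png')[185:245,300:400],None,fx=6,fy=6,interpolation=cv2.INTER_CUBIC)
v=np.zeros((590,600,3),np.uint8); v[:360]=t; v[360:]=g[80:310]; cv2.imwrite('pics/v5.png',v)"
```

```text
[ 0.50773512 -0.00699574  0.0835705 ] [-5.23691409  2.62884048 18.39292787]
ptr (np.float64(9.50000000000005), np.float64(9.028801355357949), np.float64(54.75)) mark (np.float64(11.500000000000052), np.float64(10.923464249748289), np.float64(96.5)) gap 1.8946628943903399
```

View pics/v5.png

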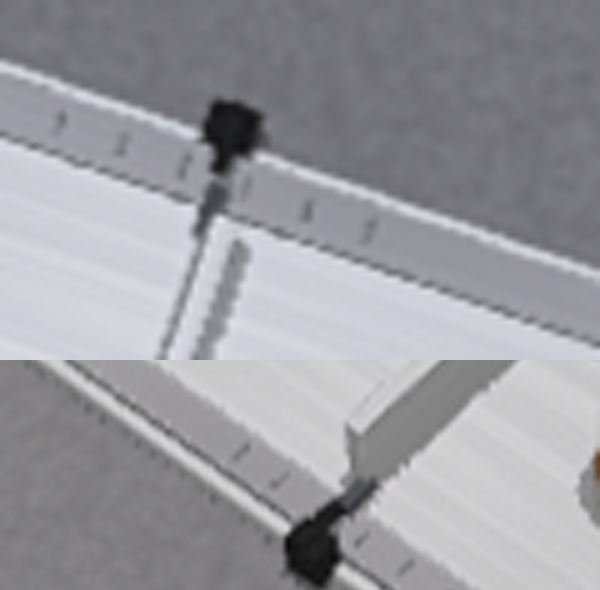

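The top crop shows the bar at (222,160) and the pointer tip at (217,190), nearly collinear with about 1–2 mm left to close. The scene crop agrees. I'll make one small further roll, then lift straight up.

{"fn": "jog_arm", "kwargs": {"deltas": [[[0.001,0.004,0,0],[0.002,0.007,0,0],[0.003,0.01,0,0],[0.003,0.01,0,0]]]}}

```text
t: 8.7
ee_pos: [0.5089, -0.0034, 0.0835]
tcp_rot: [0.988, -0.153, -0.0, -0.0]
force: [-5.5, 1.6, 18.7]
opening: 0.002
grasp_force: 9.1
```

{"fn": "jog_arm", "kwargs": {"deltas": [[[0,0,0.01,0],[0,0,0.03,0],[0,0,0.1,0],[0,0,0.2,0],[0,0,0.25,0]]]}}

```text
t: 9.2
ee_pos: [0.5099, -0.0043, 0.1854]
tcp_rot: [0.988, -0.153, 0.001, -0.0]
force: [1.2, -0.4, 0.2]
opening: -0.002
grasp_force: 0.0
```

```bash
python3 -c "
from h import *
look('top6')
t=cv2.resize(cv2.imread('pics/top6.png')[185:245,300:380],None,fx=10,fy=10,interpolation=cv2.INTER_CUBIC)
cv2.imwrite('pics/v6.png',t)"
```

```text
[ 0.51133914 -0.00421406  0.18768934] [1.1306003  0.30318426 3.09791873]
ptr (np.float64(10.500000000000052), np.float64(10.17975040257654), np.float64(53.75)) mark (np.float64(11.500000000000052), np.float64(10.913147611244222), np.float64(96.625)) gap 0.7333972086676823
```

View pics/v6.png

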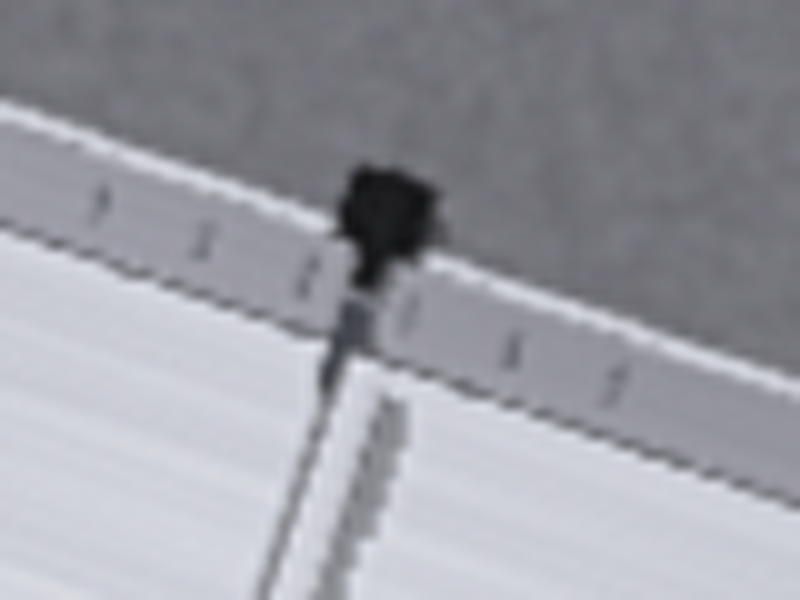

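The pointer runs (330,380)→(355,310) and extrapolates to the bar at (370,270), so the two are lined up within about 1 mm. The hand is 100 mm above the wheel.

{"fn": "jog_arm", "kwargs": {"deltas": [[[0,0,0,0],[0,0,0,0],[0,0,0,0],[0,0,0,0],[0,0,0,0]]]}}

```text
t: 9.75
ee_pos: [0.5084, -0.0048, 0.1821]
tcp_rot: [0.988, -0.153, -0.001, 0.0]
force: [0.1, -0.1, -0.3]
opening: -0.003
grasp_force: 0.0
```

```bash
python3 -c "
from h import *
look('top7'); print(manip.sign_off())"
```

```text
[ 0.50856622 -0.00484936  0.18232359] [0.39520674 0.28578359 0.77874822]
ptr (np.float64(11.000000000000052), np.float64(10.227013832384102), np.float64(53.75)) mark (np.float64(11.500000000000052), np.float64(10.916729559748479), np.float64(96.5)) gap 0.6897157273643764
the job is handed in; nothing more can be done
None
```

The job is handed in: I rolled the wheel in three strokes until the pointer measured about 0.7 mm short of the marker (3 mm allowed), with the hand lifted about 100 mm clear at about 10 s of the 72 s; sign-off returned no verdict.

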